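# Seat a bat on the potter's wheel and hold the throwing gauge at its mark

### The arm

A 6-joint arm with a two-finger parallel gripper is mounted at the origin on the work surface. World frame = base frame: x ahead of the robot, y to its left, z up, the work surface at z = 0. Lengths are in m, angles in rad, forces in N, time in s.
With the tool pointing down it reaches from about 0.25 to 0.8 m from the base axis. Payload 3.9 kg.
Tool frame: the origin (TCP) lies at the very end of the fingers, on their centre line; the grasp point (between the pads) lies 19 mm behind it; z points along the fingers, y is the line along which they close (so a half turn about z gives the same grasp; the last joint's range is limited). The gripper opens to 85 mm and grips with 20 to 120 N. Pads are 22 mm wide; open, the fingers measure 114 mm over their backs; the gripper's body (76 mm by 85 mm) begins 54 mm behind the grasp point. The pads swing forward as they close: fully open they stand 13 mm farther back than shut.
Start: joints at [1.186, 0.26, -0.138, 1.173, 0, 1.571], TCP at [0.197, 0.487, 0.231] pointing down, gripper open.
Joint ranges: [-2.78, 2.78], [-0.83, 1.72], [-1.28, 1.37], [-1.9, 2.12], [-1.57, 1.48], [-3.14, 3.14]. Speed limits (rad/s): [2.57, 2.57, 3.14, 3.14, 3.14, 3.14].

### API

Orientations are given as a unit quaternion [w, x, y, z].
In Python, from bench import get_state, get_image, camera_model, job_done, recognise, masks_of, place_of gives the robot as it stands. The module is installed in compiled form; this text tells all that it offers.
- The arm moves only by the tool arm_command, never from a script. Its argument "series" is a list of rows, each a list of 3 entries, a list of its own where there are three numbers: the finger opening in mm, from 0 to 85.4, then the shift along the tool's x, y, z normalised to -1 to 1, where 1 is 0.2 m, then the turn, a rotation vector about the tool's x, y, z normalised to -1 to 1, where 1 is 0.5 rad. In form: [[jaw, [tx, ty, tz], [ax, ay, az]], ...]. A call has 1 to 20 rows; each row is the pose to reach, as a shift and turn from the pose commanded when the call began, along the tool's axes at that moment; what a row does not reach only later rows make up. A row lasts 1/10 s, in which the tool goes at most 50 mm and 8.59 degrees, less where a joint would pass 70% of its speed; a pose out of reach is approached as far as the arm can. A call with a number of a shift or a turn outside -1 to 1 is refused whole. A call with a gripper value outside its range is refused whole. The fingers move at their own pace and stop on an object; the grip force is fixed at half the most. Time passes only in rows, so rows that repeat a pose let the fingers close. It gives the time, the measured TCP pose, the force, the opening and the grip force at its end, in the units of the state.
- get_state(): the state, without advancing time (a new reading comes with each control period).
- get_image(name): name is "side" or "top" or "wrist"; returns the picture (384x512x3 uint8, red, green, blue); there is no depth.
- camera_model(name): a dict with "vfov" (degrees; the focal length in pixels is half the picture's height over the tangent of half this angle, whatever the lens; pixels are square), "cx", "cy" (the principal point, pixels), "world_to_cam" (4x4, takes a point from world to camera coordinates); the wrist camera has in their place "hand_eye" (4x4, takes a point from camera to tool coordinates, whose origin is the TCP and whose axes are the flange's). Camera axes: x right, y down, z forward; pixel columns grow to the right and rows downward; lengths in m; the calibration is good to about 2 mm. A picture is of the moment at which its call begins: read the wrist's pose just before it. camera_model takes no time and is no camera call.
- job_done(): hands the job in; it is judged then, once.
Trained networks look in the newest picture that a camera, given by its name, has taken for a name from the list of things; names that differ only in an ending like _2 or _b are one class to them, and where a whole thing is asked for, a point or a joint stands for the part that bears it (a point fixed in the world has none). Each returns a list of dicts, best first, with "p" (0 to 1); they miss things now and then, are a little off and sometimes report something else, mostly with a low value. They report only what shows in the picture. A call takes as long as a camera call. They do not tell look-alikes from the thing itself.
- recognise(camera, label): "box" ([centre column, centre row, width, height] in pixels, round what is visible of it).
- masks_of(camera, label): "region" (384x512 bool, what is visible of it) and "box" ([centre column, centre row, width, height] in pixels, round what is visible of it).
- place_of(camera, label): "at" ([column, row] in pixels: a listed point, or the origin of a listed thing).
The state is a dict: "time_s": time; "joint_positions": joint angles; "joint_velocities": joint speeds; "joint_torque": joint torques, N m; "tcp_pos": TCP position; "tcp_rot": TCP orientation; "force": force on the tool from outside, world axes, zero at the start; "moment": the same for the moment, N m; "finger_gap": finger opening in m; "gripper_force": force on a finger pad.
Only numpy, scipy, OpenCV 4.12 (cv2) and the standard library are available. Lean on these libraries where they do the work, as an engineer would, in place of code of your own. Each camera call takes 0.05 s, during which the arm holds its last target. There are 200 camera calls.

### The job

Set up the wheel for the next run of cups: lower the square plaster bat into the square recess in the middle of the wheel head until it lies flat on the bottom, without dropping it, and let go of it. Then take the throwing gauge's pointer by its wooden bobbin grip, draw it out against its spring until the ring scored round the rod is level with the mouth of the barrel, and finish while still gripping it and holding it steady there, so that I can tighten the lock screw. Leave the round bat, the water bowl and the loop tool where they lie.

Things in the scene. Friction and masses are not known exactly. Their poses are not given: they have to be found in the camera images.
- square_bat_center (a point): Centre (half-way up) of the loose square plaster bat: an off-white block 60 x 60 mm and 22 mm thick, about 0.1 kg, lying flat on the bench to the robot's right. z is up, x and y run parallel to its sides.
- recess (a point): Centre of the floor of the square recess in the middle of the wheel head, about 50 mm above the bench: a square through-hole 63 x 63 mm (2 mm chamfer at the top) in a brown fibreboard disc 10 mm thick, lying on the grey metal head, which is the floor. x and y run parallel to its sides, z up. A seated bat's centre is 11 mm above this point; its top stands 12 mm proud of the disc.
- deck: The wheel's blue deck plate on the bench, 400 x 470 x 8 mm; origin on its underside, below the centre of the wheel head (220 mm across, top of its brown disc 60 mm above the bench; it does not turn). On the robot's side the head is half ringed by the splash pan, a white wall 190 mm from the head's centre, 70 mm high above the bench.
- gauge: Throwing gauge, fixed to the deck left of the head: foot, post, and across its top a level aluminium barrel 16 mm thick, 140 mm long, axis 147 mm above this origin (155 mm above the bench). Its lock screw, 11 mm behind the barrel's mouth, rises 24 mm above the axis. Origin under the post, on the deck. The barrel points along -x, to the centre of the wheel head; z is up. Includes the pointer.
- barrel_mouth (a point): Centre of the barrel's open front end, from which the pointer slides out; 45 mm in front (-x of the gauge) of the post's axis. Axes as the gauge: the pointer is drawn out along -x.
- pointer_grip (a point): Centre of the pointer's wooden bobbin grip, on the barrel's axis; moves with the pointer. Waist 14 mm thick, 26 mm long along the rod, between two flanges 22 mm across and 4 mm thick. Pointer home: 35 mm in front of the barrel's mouth. A thin needle reaches 46 mm ahead of it, the rod behind is 8 mm thick. Axes as the gauge (drawn out along -x).
- pointer (a joint): How far the pointer is drawn out, m: 0 home (start); 0.080 with the scored ring (length mark, a dark line 2 mm wide round the rod, hidden in the barrel until then) level with the barrel's mouth; 0.120 end stop. A spring inside draws it back: 3 N at home, about 8 N at the mark (60 N/m), plus 0.4 N of friction; let go, it slides home.
- round_bat_center (a point): Bystander: centre (half-way up) of the loose round plaster bat, 66 mm across and 22 mm thick, too wide for the recess; on the bench to the right, sometimes nearer than the square one and sometimes farther.
- bowl_center (a point): Bystander: centre (half-way up) of the small ceramic water bowl, 116 mm across the rim and 50 mm high, on the bench to the right of the bats.
- loop_tool_center (a point): Bystander: a loop trimming tool lying on the blue deck beyond the wheel head, wooden handle 115 mm long and 12 mm thick, wire loop at its +x end, 165 mm in all; the point is 78 mm from the handle's end, 6 mm above the deck.
Mind the look-alikes: they are no part of the job. Leave any green or turquoise look-alike of the part that bears square_bat_center alone.

How it is judged:
By the outcome, as a careful person would: the job done as asked, in the order asked, and still so for the second after the job is handed in, while the arm keeps its last pose, push and grip.
It also fails if it takes over 53 s, if anything falls off the work surface, if the arm or the gripper's body presses on something with over 40 N, if the wrist force passes 120 N, or if a joint passes its speed limit or range.

## Working session

There is one attempt and no reset: what is moved stays moved. The work goes in short steps, Python scripts to look and compute and a tool call to move; the robot and the scene stay as the last step left them, time stands still between calls to the robot, and variables do not carry over. Pictures are saved under pics/ and viewed, at most 10 in all, crops included, and the job is handed in when it is done.

Besides the shell and the picture viewer there is one more tool, called as name([rows], argument=value, ...), one row to a line, values as JSON. arm_command: Moves the arm, as the interface text tells. Scaled input: -1 to 1 covers 0.2 m each way for a shift and 0.5 rad each way for a turn. Its arguments: {"type":"object","properties":{"series":{"type":"array","items":{"type":"array"}}},"required":["series"]}

```bash
mkdir -p pics; cat > h.py <<'E'
import numpy as np, cv2
from bench import *
from scipy.spatial.transform import Rotation as R
def rot(q): return R.from_quat([q[1],q[2],q[3],q[0]]).as_matrix()
def save(im,n): cv2.imwrite('pics/'+n,im[:,:,::-1])
def ray(cam,px,st=None):
    m=camera_model(cam); f=192/np.tan(np.radians(m['vfov'])/2)
    d=np.array([(px[0]-m['cx'])/f,(px[1]-m['cy'])/f,1])
    if cam=='wrist':
        T=np.eye(4);T[:3,:3]=rot(st['tcp_rot']);T[:3,3]=st['tcp_pos'];M=T@np.array(m['hand_eye'])
    else: M=np.linalg.inv(np.array(m['world_to_cam']))
    return M[:3,3],M[:3,:3]@d
def at_z(cam,px,z,st=None):
    o,d=ray(cam,px,st); return o+d*(z-o[2])/d[2]
def proj(cam,p,st=None):
    m=camera_model(cam); f=192/np.tan(np.radians(m['vfov'])/2)
    if cam=='wrist':
        T=np.eye(4);T[:3,:3]=rot(st['tcp_rot']);T[:3,3]=st['tcp_pos'];W=np.linalg.inv(T@np.array(m['hand_eye']))
    else: W=np.array(m['world_to_cam'])
    c=W[:3,:3]@np.array(p)+W[:3,3]; return np.array([m['cx']+f*c[0]/c[2],m['cy']+f*c[1]/c[2]])
E
python3 - <<'E'
from h import *
np.set_printoptions(precision=3,suppress=True)
s=get_state();print(s['tcp_pos'],s['tcp_rot'],s['time_s'])
print(rot(s['tcp_rot']))
for c in('top','side','wrist'):
    m=camera_model(c);print(c,{k:(np.array(v).tolist() if k!='hand_eye' else np.round(v,3).tolist()) for k,v in m.items()})
    save(get_image(c),c+'0.png')
Z={'square_bat_center':.011,'round_bat_center':.011,'recess':.05,'deck':0,'gauge':.008,'barrel_mouth':.155,'pointer_grip':.155,'bowl_center':.025,'loop_tool_center':.014}
for c in('top','side'):
  for n,z in Z.items():
    for r in place_of(c,n)[:3]: print(c,n,round(r['p'],2),np.round(r['at'],1),at_z(c,r['at'],z))
E
```

```text
[0.197 0.486 0.23 ] [-0.     0.191  0.982 -0.001] 0.0
[[-0.927  0.375 -0.001]
 [ 0.375  0.927 -0.002]
 [-0.    -0.002 -1.   ]]
top {'vfov': 51.78009437621294, 'cx': 254.68384999272604, 'cy': 189.17107870668025, 'world_to_cam': [[0.014374320969026817, -0.9998906160745182, 0.003483501514288106, -0.037858857798708345], [-0.9708410280895502, -0.014790287131616484, -0.23926751886662273, 0.6197282836496993], [0.2392928688337885, 5.738192216850284e-05, -0.9709474340213328, 0.9581896134974891], [0.0, 0.0, 0.0, 1.0]]}
side {'vfov': 56.813341020948194, 'cx': 254.44804004350172, 'cy': 195.2802279402137, 'world_to_cam': [[0.9452314690861319, -0.3256164031934744, -0.022614769966045126, -0.5898927049430401], [-0.2037094639383479, -0.5343740159345538, -0.8203333867373239, 0.18184147292202343], [0.2550292613627372, 0.7800117749529951, -0.57143827906735, 1.0327534090942017], [0.0, 0.0, 0.0, 1.0]]}
wrist {'vfov': 69.38110188824281, 'cx': 255.5121097663611, 'cy': 191.72271770532595, 'hand_eye': [[0.0, -0.955, -0.297, 0.076], [1.0, 0.0, -0.0, 0.0], [0.0, -0.297, 0.955, -0.141], [0.0, 0.0, 0.0, 1.0]]}
to
[... 578 characters left out ...]
tool_center 0.54 [233.4 173.5] [0.68  0.032 0.014]
side square_bat_center 0.87 [289.8 278. ] [ 0.613 -0.318  0.011]
side square_bat_center 0.8 [320.4 242.6] [ 0.752 -0.224  0.011]
side square_bat_center 0.73 [282.8 243.7] [ 0.647 -0.19   0.011]
side round_bat_center 0.77 [225.4 271.5] [ 0.46  -0.237  0.011]
side recess 0.78 [214.9 196.5] [0.507 0.062 0.05 ]
side deck 0.8 [216.4 209.9] [0.506 0.054 0.   ]
side barrel_mouth 0.68 [182.9 145.3] [0.449 0.264 0.155]
side pointer_grip 0.51 [188.8 150.7] [0.461 0.215 0.155]
side pointer_grip 0.31 [288.8 277. ] [ 0.556 -0.432  0.155]
side bowl_center 0.8 [274.6 339. ] [ 0.506 -0.478  0.025]
side loop_tool_center 0.42 [266.8 198.5] [0.683 0.038 0.014]
```

```bash
cd pics; python3 -c "
import cv2,numpy as np
a=[cv2.imread(f) for f in('top0.png','side0.png')]
cv2.imwrite('both.png',cv2.resize(np.vstack(a),(400,600)))"
```

```text
(no output)
```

View pics/top0.png

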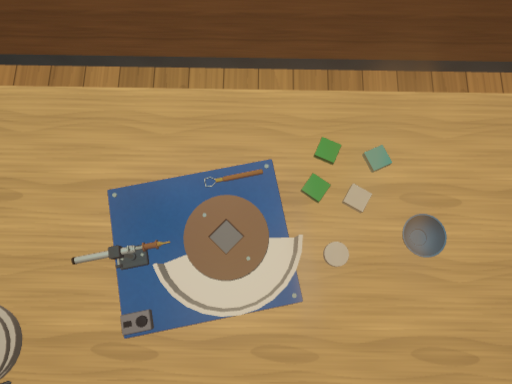

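View pics/side0.png

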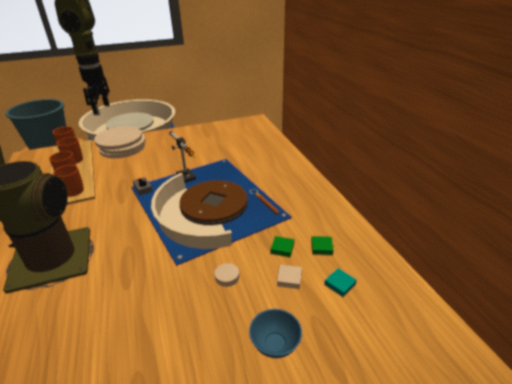

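Top picture: green squares at (328,151) and (315,188), a turquoise one at (377,158), the round bat at (337,254), and the off-white square at (357,198). The off-white square matches the description, at about (0.615, -0.313). The recess is at (226,237) and the bobbin at (150,245). I'll move over the bat and check it in a wrist crop.

arm_command([
  [85,[-0.86,-0.73,-0.1],[0,0,0]],
  [85,[-0.86,-0.73,-0.1],[0,0,0]],
  [85,[-0.86,-0.73,-0.1],[0,0,0]],
  [85,[-0.86,-0.73,-0.1],[0,0,0]],
  [85,[-0.86,-0.73,-0.1],[0,0,0]],
])

```text
time_s: 1.55
tcp_pos: [0.3024, 0.2838, 0.2518]
tcp_rot: [0.0, 0.192, 0.981, -0.0]
force: [0.4, 0.5, 0.5]
finger_gap: 0.0848
gripper_force: 0.0
```

arm_command([
  [85,[-0.86,-0.73,0],[0,0,0]],
  [85,[-0.86,-0.73,0],[0,0,0]],
  [85,[-0.86,-0.73,0],[0,0,0]],
  [85,[-0.86,-0.73,0],[0,0,0]],
  [85,[-0.86,-0.73,0],[0,0,0]],
  [85,[-0.86,-0.73,0],[0,0,0]],
])

```text
time_s: 2.15
tcp_pos: [0.4077, 0.0843, 0.2514]
tcp_rot: [0.001, 0.194, 0.981, -0.0]
force: [-0.7, 0.3, -1.4]
finger_gap: 0.085
gripper_force: 0.0
```

```bash
python3 - <<'E'
from h import *
np.set_printoptions(precision=3,suppress=True)
s=get_state();print(s['time_s'],s['tcp_pos'],s['joint_positions'],rot(s['tcp_rot'])[:,0])
save(get_image('wrist'),'w1.png')
for n,z in {'recess':.05,'barrel_mouth':.155,'pointer_grip':.155}.items():
    for r in place_of('wrist',n)[:2]: print(n,round(r['p'],2),np.round(r['at']),at_z('wrist',r['at'],z,s))
E
```

```text
2.15 [0.408 0.084 0.251] [ 0.205  0.064 -0.328  1.178 -0.001  0.595] [-0.925  0.381 -0.001]
recess 0.73 [257. 242.] [0.503 0.047 0.05 ]
barrel_mouth 0.92 [440. 175.] [0.454 0.241 0.155]
pointer_grip 0.81 [410. 195.] [0.462 0.212 0.155]
```

View pics/w1.png

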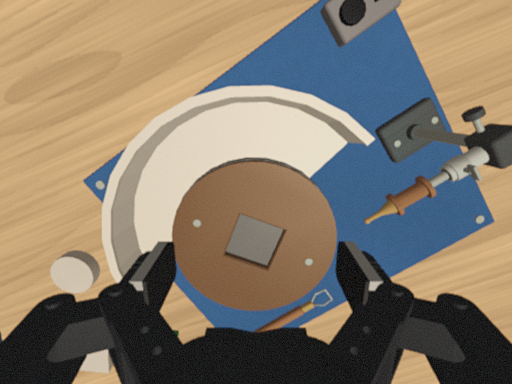

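The wrist picture shows the recess at (256,240), the bobbin at (410,195) and the barrel mouth at (440,175). All agree with the other cameras. Next I go over the bat.

arm_command([
  [85,[-0.86,-0.72,0],[0,0,0]],
  [85,[-0.86,-0.72,0],[0,0,0]],
  [85,[-0.86,-0.72,0],[0,0,0]],
  [85,[-0.86,-0.72,0],[0,0,0]],
  [85,[-0.86,-0.72,0],[0,0,0]],
])

```text
time_s: 2.85
tcp_pos: [0.5135, -0.1128, 0.2511]
tcp_rot: [0.001, 0.191, 0.982, -0.0]
force: [0.5, 0.7, -0.1]
finger_gap: 0.0848
gripper_force: 0.0
```

arm_command([
  [85,[-0.6,-0.72,0.2],[0,0,0]],
  [85,[-0.6,-0.72,0.2],[0,0,0]],
  [85,[-0.6,-0.72,0.2],[0,0,0]],
  [85,[-0.6,-0.72,0.2],[0,0,0]],
  [85,[-0.6,-0.72,0.2],[0,0,0]],
  [85,[-0.6,-0.72,0.2],[0,0,0]],
  [85,[-0.6,-0.72,0.2],[0,0,0]],
])

```text
time_s: 3.55
tcp_pos: [0.569, -0.2877, 0.2115]
tcp_rot: [-0.0, 0.19, 0.982, 0.0]
force: [0.0, 0.3, -0.4]
finger_gap: 0.0851
gripper_force: 0.0
```

```bash
cat >> h.py <<'E'
def quad(cam,mask,z,st):
    """4-corner square of a mask mapped to plane z: centre, size, yaw (deg, mod 90)"""
    c=max(cv2.findContours(mask.astype(np.uint8),cv2.RETR_EXTERNAL,cv2.CHAIN_APPROX_NONE)[0],key=cv2.contourArea)[:,0]
    P=np.array([at_z(cam,p,z,st)[:2] for p in c])
    (x,y),wh,a=cv2.minAreaRect((P*1000).astype(np.float32))
    return np.array([x,y]),np.array(wh),a
E
python3 - <<'E'
from h import *
np.set_printoptions(precision=3,suppress=True)
s=get_state();print(s['time_s'],s['tcp_pos'],s['joint_positions'],rot(s['tcp_rot']))
im=get_image('wrist');save(im,'w2.png')
for r in place_of('wrist','square_bat_center')[:4]: print(round(r['p'],2),np.round(r['at']),at_z('wrist',r['at'],.011,s),im[int(r['at'][1]),int(r['at'][0])])
for r in masks_of('wrist','square_bat_center')[:4]: 
    print(round(r['p'],2),np.round(r['box']),quad('wrist',r['region'],.022,s),im[r['region']].mean(0))
# recess from w1
E
```

```text
3.55 [ 0.569 -0.288  0.212] [-0.468  0.464  0.122  1.229  0.    -0.086] [[-0.928  0.373 -0.   ]
 [ 0.373  0.928  0.001]
 [ 0.001  0.001 -1.   ]]
0.85 [335. 274.] [ 0.753 -0.239  0.011] [ 66 130  72]
0.84 [257. 206.] [ 0.616 -0.305  0.011] [185 173 154]
0.69 [242. 291.] [ 0.73  -0.373  0.011] [ 67 146 131]
0.6 [340. 196.] [ 0.643 -0.199  0.011] [ 80 147  87]
0.82 [329. 273.  31.  46.] (array([ 738.452, -250.237]), array([34.64 , 73.529]), 79.63447570800781) [ 62.639 114.432  63.791]
0.77 [343. 195.  63.  56.] (array([ 638.807, -198.301]), array([64.488, 61.846]), 55.32906723022461) [ 74.991 133.866  77.928]
0.73 [255. 207.  50.  52.] (array([ 612.105, -308.599]), array([59.29 , 64.407]), 60.299503326416016) [176.417 164.338 145.027]
```

View pics/w2.png

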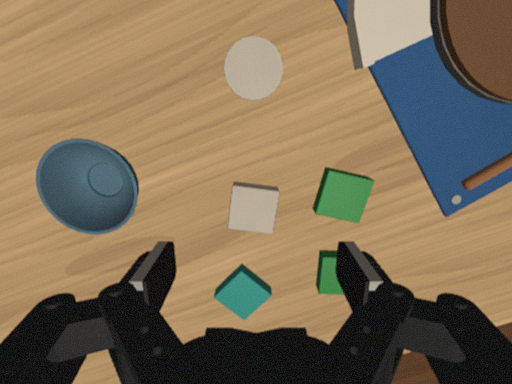

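The off-white square bat is at (255,208). The round bat is at (254,68), the greens at (343,195) and (335,273), and turquoise at (243,292). I'll refine the bat's top face and the recess.

```bash
python3 - <<'E'
from h import *
np.set_printoptions(precision=4,suppress=True)
s2=get_state()
s1=dict(tcp_pos=[.4077,.0843,.2514],tcp_rot=[0.001,0.194,0.981,0])
def seg(f,seed,tol):
    im=cv2.imread('pics/'+f); m=np.zeros((386,514),np.uint8)
    cv2.floodFill(im,m,seed,0,(tol,)*3,(tol,)*3,cv2.FLOODFILL_FIXED_RANGE|(255<<8)|cv2.FLOODFILL_MASK_ONLY)
    return m[1:-1,1:-1]>0
for tol in(15,22,30):
    m=seg('w2.png',(254,209),tol);print(m.sum(),quad('wrist',m,.022,s2))
for tol in(15,25,35):
    m=seg('w1.png',(256,240),tol);print(m.sum(),quad('wrist',m,.05,s1),quad('wrist',m,.06,s1))
E
```

```text
1880 (array([ 615.6578, -310.4535]), array([57.5341, 57.0243]), 60.43980407714844)
1922 (array([ 615.5902, -310.6298]), array([58.3306, 57.6676]), 60.449920654296875)
1963 (array([ 615.682 , -310.7817]), array([58.5044, 58.6404]), 60.44990921020508)
1743 (array([498.9162,  44.3823]), array([61.7963, 58.9169]), 46.886470794677734) (array([494.1953,  46.3991]), array([59.9911, 57.1958]), 46.88648223876953)
1789 (array([498.9628,  44.2891]), array([62.1469, 59.6999]), 46.89501190185547) (array([494.2403,  46.3086]), array([60.3314, 57.9559]), 46.895042419433594)
10039 (array([482.2928,  83.1229]), array([203.3669, 145.5735]), 41.592769622802734) (array([478.0573,  84.008 ]), array([197.4261, 141.321 ]), 41.592750549316406)
```

arm_command([
  [85,[-0.26,-0.02,0.2],[0,0,0.27]],
  [85,[-0.26,-0.02,0.45],[0,0,0.27]],
  [85,[-0.26,-0.02,0.7],[0,0,0.27]],
  [85,[-0.26,-0.02,0.75],[0,0,0.27]],
  [85,[-0.26,-0.02,0.75],[0,0,0.27]],
  [85,[-0.26,-0.02,0.75],[0,0,0.27]],
])

```text
time_s: 4.3
tcp_pos: [0.616, -0.3124, 0.0623]
tcp_rot: [0.0, 0.257, 0.967, -0.0]
force: [-0.1, -0.7, 0.5]
finger_gap: 0.0848
gripper_force: 0.0
```

```bash
python3 - <<'E'
from h import *
np.set_printoptions(precision=4,suppress=True)
s=get_state();M=rot(s['tcp_rot']);print(s['time_s'],s['tcp_pos'],np.degrees(np.arctan2(M[1,1],M[0,1])))
im=get_image('wrist');save(im,'w3.png')
print((M.T@(np.array([.6157,-.3105,.008])-s['tcp_pos']))/.2, proj('wrist',[.6157,-.3105,.022],s))
E
```

```text
4.3 [ 0.616  -0.3124  0.0623] 60.26985149181247
[0.0062 0.0075 0.2717] [257.437  216.5877]
```

View pics/w3.png

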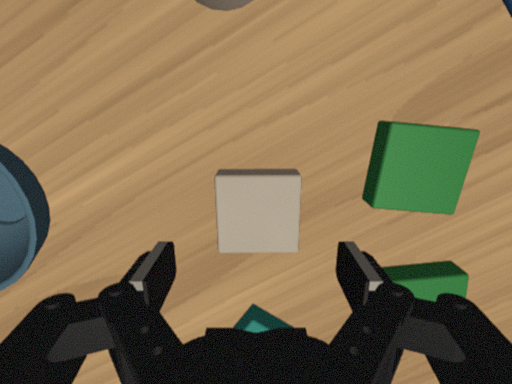

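The bat's face is centred at (258,214), squarely between the fingers, with both green squares clear of them. I go down and grip.

arm_command([
  [85,[0.013,0.005,0.15],[0,0,0]],
  [85,[0.013,0.005,0.27],[0,0,0]],
  [85,[0.013,0.005,0.27],[0,0,0]],
  [50,[0.013,0.005,0.27],[0,0,0]],
  [50,[0.013,0.005,0.27],[0,0,0]],
  [50,[0.013,0.005,0.27],[0,0,0]],
  [50,[0.013,0.005,0.27],[0,0,0]],
  [50,[0.013,0.005,0.27],[0,0,0]],
  [50,[0.013,0.005,0.27],[0,0,0]],
  [50,[0.013,0.005,0.27],[0,0,0]],
])

```text
time_s: 5.35
tcp_pos: [0.6161, -0.312, 0.0108]
tcp_rot: [0.003, 0.257, 0.966, -0.001]
force: [-1.0, 0.2, 6.0]
finger_gap: 0.0576
gripper_force: 64.9
```

arm_command([
  [50,[0,0,-0.1],[0,0,0]],
  [50,[0,0,-0.35],[0,0,0]],
  [50,[0,0,-0.6],[0,0,0]],
  [50,[0,0,-0.8],[0,0,0]],
  [50,[0,0,-0.8],[0,0,0]],
])

```text
time_s: 5.85
tcp_pos: [0.6182, -0.3131, 0.1768]
tcp_rot: [0.008, 0.257, 0.966, -0.002]
force: [0.6, -0.3, -1.1]
finger_gap: 0.0576
gripper_force: 64.8
```

```bash
python3 - <<'E'
from h import *
np.set_printoptions(precision=4,suppress=True)
s=get_state();M=rot(s['tcp_rot']);print(s['time_s'],s['tcp_pos'],s['finger_gap'],s['gripper_force'],np.array(s['force']),np.degrees(np.arctan2(M[1,1],M[0,1])))
im=get_image('wrist');save(im,'w4.png')
E
```

```text
5.85 [ 0.6182 -0.3131  0.1768] 0.05759583167805625 64.78458881378174 [ 0.6345 -0.3343 -1.091 ] 60.216050014070134
```

View pics/w4.png

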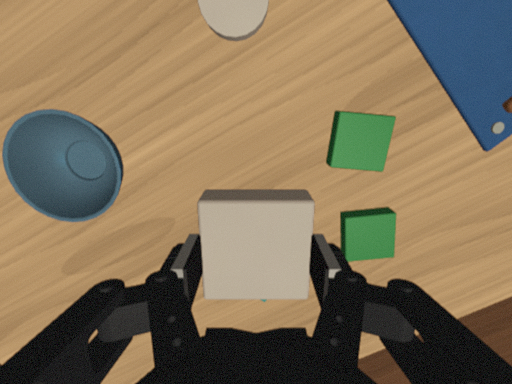

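```bash
cat > held.py <<'E'
from h import *
np.set_printoptions(precision=4,suppress=True)
def held(f,s,seed=(256,250),tol=25):
    im=cv2.imread('pics/'+f); m=np.zeros((386,514),np.uint8)
    cv2.floodFill(im,m,seed,0,(tol,)*3,(tol,)*3,cv2.FLOODFILL_FIXED_RANGE|(255<<8)|cv2.FLOODFILL_MASK_ONLY)
    m=cv2.morphologyEx(m[1:-1,1:-1],cv2.MORPH_OPEN,np.ones((7,7)))
    c=max(cv2.findContours(m,cv2.RETR_EXTERNAL,cv2.CHAIN_APPROX_NONE)[0],key=cv2.contourArea)
    q=cv2.approxPolyDP(cv2.convexHull(c),12,True)[:,0].astype(float)
    q=q+np.sign(q-q.mean(0))*.5
    ctr=q.mean(0); q=np.array([q[np.argmin((q-ctr)@np.array(d))] for d in((1,1),(-1,1),(-1,-1),(1,-1))]) # UL,UR,LR,LL
    print(len(q),q.tolist())
    cm=camera_model('wrist');F=192/np.tan(np.radians(cm['vfov'])/2);K=np.array([[F,0,cm['cx']],[0,F,cm['cy']],[0,0,1]])
    # bat frame: x = tool x (up in image), y = tool y (right), z = tool z
    o=np.array([[30,-30,0],[30,30,0],[-30,30,0],[-30,-30,0]])/1000.
    ok,r,t=cv2.solvePnP(o,q,K,None); H=np.array(cm['hand_eye'])
    Rt=H[:3,:3]@cv2.Rodrigues(r)[0]; p=H[:3,:3]@t[:,0]+H[:3,3]
    print('top centre in tool',p,'rotvec deg',np.degrees(R.from_matrix(Rt).as_rotvec()))
    print('tool z world',rot(s['tcp_rot'])[:,2])
    return p,Rt
if __name__=='__main__':
    s=get_state();print(s['tcp_pos'],s['tcp_rot']);held('w4.png',s)
    im=get_image('wrist');s=get_state();print(s['tcp_pos'],s['tcp_rot'])
E
python3 held.py
```

```text
[ 0.6166 -0.3123  0.173 ] [ 0.0051  0.257   0.9664 -0.0011]
4 [[198.5, 202.5], [313.5, 202.5], [306.5, 298.5], [204.5, 298.5]]
top centre in tool [-0.0024  0.0003 -0.0042] rotvec deg [0.3898 0.5097 0.2107]
tool z world [ 0.0093 -0.0047 -0.9999]
[ 0.6149 -0.3114  0.1698] [ 0.0023  0.257   0.9664 -0.0005]
```

```bash
cat > seg.py <<'E'
from h import *
np.set_printoptions(precision=4,suppress=True)
def seg(f,seed,tol):
    im=cv2.imread('pics/'+f); m=np.zeros((386,514),np.uint8)
    cv2.floodFill(im,m,seed,0,(tol,)*3,(tol,)*3,cv2.FLOODFILL_FIXED_RANGE|(255<<8)|cv2.FLOODFILL_MASK_ONLY)
    return m[1:-1,1:-1]>0
E
python3 - <<'E'
from seg import *
s3=dict(tcp_pos=[.616,-.3124,.0623],tcp_rot=[0,.257,.9664,0])
for t in(15,25):
    c,wh,a=quad('wrist',seg('w3.png',(258,213),t),.022,s3)
    print(c,wh,a,'in grip tool:',rot(s3['tcp_rot'])[:2,:2].T@(c/1000-[.6161,-.312]))
s=get_state();M=rot(s['tcp_rot']);print(s['tcp_pos'],s['time_s'],'to recess, tool/.2:',M.T@(np.array([.499,.0443,.17])-s['tcp_pos'])/.2)
E
```

```text
[ 615.599  -309.8618] [57.4389 56.778 ] 60.312442779541016 in grip tool: [0.0015 0.0016]
[ 615.2491 -309.8031] [57.7937 57.4298] 60.24312973022461 in grip tool: [0.0018 0.0015]
[ 0.6149 -0.3114  0.1698] 5.95 to recess, tool/.2: [ 1.3864  1.2557 -0.0071]
```

arm_command([
  [50,[0.12,0.13,0],[0,0,0]],
  [50,[0.26,0.29,0],[0,0,0]],
  [50,[0.4,0.45,0],[0,0,0]],
  [50,[0.53,0.59,0],[0,0,0]],
  [50,[0.53,0.59,0],[0,0,0]],
])

```text
time_s: 6.45
tcp_pos: [0.577, -0.1509, 0.1653]
tcp_rot: [-0.003, 0.255, 0.967, 0.001]
force: [0.5, -1.0, -1.2]
finger_gap: 0.0579
gripper_force: 64.8
```

arm_command([
  [50,[0.12,0.13,0],[0,0,0.12]],
  [50,[0.26,0.29,0.05],[0,0,0.25]],
  [50,[0.4,0.45,0.15],[0,0,0.38]],
  [50,[0.53,0.59,0.25],[0,0,0.468]],
  [50,[0.53,0.59,0.25],[0,0,0.468]],
  [50,[0.53,0.59,0.25],[0,0,0.468]],
  [50,[0.53,0.59,0.25],[0,0,0.468]],
])

```text
time_s: 7.15
tcp_pos: [0.5474, -0.0016, 0.1171]
tcp_rot: [0.0, 0.368, 0.93, -0.0]
force: [1.3, -0.4, -1.1]
finger_gap: 0.0576
gripper_force: 64.8
```

```bash
python3 - <<'E'
from h import *
np.set_printoptions(precision=4,suppress=True)
import json
s=get_state();im=get_image('wrist');save(im,'w5.png')
json.dump({k:list(map(float,s[k])) for k in('tcp_pos','tcp_rot')},open('s5.json','w'))
print(s['time_s'],s['tcp_pos'],s['tcp_rot'],s['joint_positions'],proj('wrist',[.499,.0443,.06],s))
E
```

```text
7.15 [ 0.5474 -0.0016  0.1171] [ 0.0001  0.3683  0.9297 -0.0003] [-0.0026  0.3706 -0.2889  0.9113 -0.0006  0.7519] [255.843  119.4161]
```

View pics/w5.png

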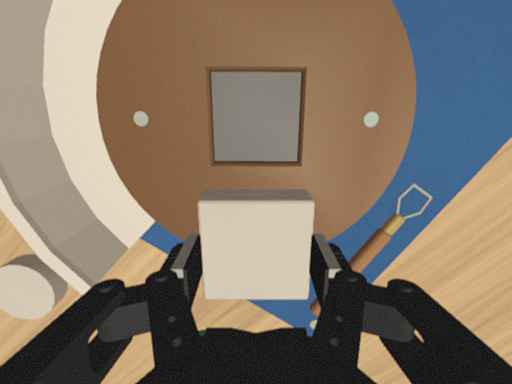

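Recess square in view: outer chamfer about (207,67)-(306,67)-(303,166)-(210,166), floor centre about (256,117), bat level in the grip. I'll measure it on its rim.

```bash
python3 - <<'E'
from seg import *
import json
s=json.load(open('s5.json'));M=rot(s['tcp_rot'])
im=cv2.imread('pics/w5.png').astype(int)
print('row116 L',im[116,202:220,2].tolist(),'R',im[116,294:312,2].tolist())
print('col256 T',im[60:80,256,2].tolist(),'B',im[154:172,256,2].tolist())
print('blue L',im[116,202:220,0].tolist())
for z,t in((.05,20),(.05,30)):
    c,wh,a=quad('wrist',seg('w5.png',(256,116),t),z,s); print('floor',c,wh,a)
# disc: not-dark segmentation of rim (hole incl. chamfer)
b=im[:,:,2].astype(np.uint8); 
fl=seg('w5.png',(180,60),26); hole=np.zeros_like(fl); sub=~fl[55:178,190:320]
n,l,st,_=cv2.connectedComponentsWithStats(sub.astype(np.uint8),connectivity=4); k=l[61,66]; hole[55:178,190:320]=l==k
print('rim',st[k],quad('wrist',hole,.06,s)); 
p=np.array([.499,.0443])
for c in('floor',):pass
E
```

```text
row116 L [138, 141, 136, 141, 142, 136, 127, 128, 120, 88, 94, 128, 135, 132, 138, 137, 132, 134] R [138, 140, 137, 142, 135, 92, 68, 90, 98, 104, 144, 160, 161, 159, 158, 155, 161, 159]
col256 T [147, 145, 146, 148, 148, 145, 135, 121, 115, 111, 93, 103, 126, 135, 137, 134, 139, 133, 138, 135] B [134, 132, 142, 132, 130, 138, 122, 85, 72, 93, 101, 113, 136, 148, 148, 150, 148, 147]
blue L [72, 76, 71, 80, 76, 71, 64, 66, 61, 40, 68, 113, 120, 115, 122, 122, 114, 117]
floor [498.5378  44.5697] [62.2291 61.6571] 46.78316116333008
floor [498.4995  44.5287] [62.4486 61.6573] 46.78316116333008
rim [  19   13   97   98 8920] (array([499.1068,  44.8782]), array([64.669 , 64.7757]), 46.799007415771484)
```

arm_command([
  [50,[0.12,0.0,0],[0,0,0]],
  [50,[0.24,0.002,0],[0,0,0]],
  [50,[0.33,0.002,0],[0,0,0]],
  [50,[0.33,0.002,0.1],[0,0,0]],
  [50,[0.33,0.002,0.2],[0,0,0]],
  [50,[0.33,0.002,0.2],[0,0,0]],
  [50,[0.33,0.002,0.2],[0,0,0]],
  [50,[0.33,0.002,0.2],[0,0,0]],
])

```text
time_s: 8.0
tcp_pos: [0.5003, 0.0445, 0.0784]
tcp_rot: [0.001, 0.368, 0.93, 0.0]
force: [0.9, 0.2, -0.6]
finger_gap: 0.0578
gripper_force: 64.8
```

arm_command([
  [50,[0.0,-0.003,0.02],[0,0,0]],
  [50,[0.0,-0.003,0.04],[0,0,0]],
  [50,[0.0,-0.003,0.06],[0,0,0]],
  [50,[0.0,-0.003,0.06],[0,0,0]],
  [50,[0.0,-0.003,0.06],[0,0,0]],
])

```text
time_s: 8.5
tcp_pos: [0.4985, 0.0443, 0.0651]
tcp_rot: [-0.0, 0.368, 0.93, -0.0]
force: [0.6, -1.4, -0.4]
finger_gap: 0.0578
gripper_force: 64.8
```

arm_command([
  [50,[0,0,0.01],[0,0,0]],
  [50,[0,0,0.02],[0,0,0]],
  [50,[0,0,0.026],[0,0,0]],
  [50,[0,0,0.026],[0,0,0]],
])

```text
time_s: 8.9
tcp_pos: [0.4988, 0.0444, 0.0608]
tcp_rot: [0.0, 0.368, 0.93, 0.0]
force: [-2.8, 0.6, 4.5]
finger_gap: 0.0576
gripper_force: 65.5
```

```bash
python3 - <<'E'
from h import *
np.set_printoptions(precision=4,suppress=True)
s=get_state();print(s['tcp_pos'],s['force'],s['tcp_rot'])
im=get_image('wrist');save(im[100:330,130:390],'w6.png')
E
python3 -c "
import cv2;a=cv2.imread('pics/w6.png');cv2.imwrite('pics/w6.png',cv2.resize(a,None,fx=2.5,fy=2.5))"
```

```text
[0.4988 0.0444 0.0608] [-2.8022  0.6462  4.4532] [0.0002 0.368  0.9298 0.0002]
```

View pics/w6.png

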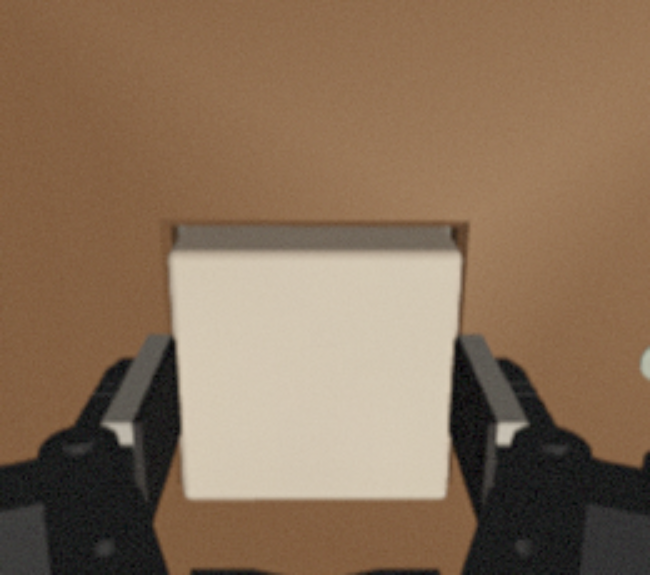

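The bat is in the recess, with contact of 4.5 N at the expected seated height. I let go and lift straight up.

arm_command([
  [68,[0,0,0.024],[0,0,0]],
  [72,[0,0,0.022],[0,0,0]],
  [78,[0,0,0.02],[0,0,0]],
  [78,[0,0,0.02],[0,0,0]],
  [78,[0,0,0.02],[0,0,0]],
  [78,[0,0,-0.05],[0,0,0]],
  [78,[0,0,-0.2],[0,0,0]],
  [78,[0,0,-0.45],[0,0,0]],
  [78,[0,0,-0.7],[0,0,0]],
  [78,[0,0,-0.9],[0,0,0]],
  [78,[0,0,-0.9],[0,0,0]],
])

```text
time_s: 10.05
tcp_pos: [0.5026, 0.0447, 0.2463]
tcp_rot: [0.005, 0.368, 0.93, 0.003]
force: [0.8, 0.6, 0.0]
finger_gap: 0.0779
gripper_force: 0.0
```

```bash
python3 - <<'E'
from seg import *
s=get_state();M=rot(s['tcp_rot']);print(s['time_s'],s['tcp_pos'])
im=get_image('wrist');save(im,'w7.png')
print('bat px',proj('wrist',[.4985,.0449,.072],s))
for n,z in {'square_bat_center':.061,'barrel_mouth':.155,'pointer_grip':.155}.items():
    for r in place_of('wrist',n)[:2]: print(n,round(r['p'],2),np.round(r['at']),at_z('wrist',r['at'],z,s))
# where to go: hover over grip with rod along tool x
for a in(104.2,-75.8):
    u=np.array([np.cos(np.radians(a)),np.sin(np.radians(a))]);print(u)
E
```

```text
10.05 [0.5026 0.0447 0.2463]
bat px [251.8441 169.8886]
square_bat_center 0.93 [254. 168.] [0.5005 0.0467 0.061 ]
square_bat_center 0.73 [206. 320.] [ 0.6158 -0.1582  0.061 ]
barrel_mouth 0.62 [101. 269.] [ 0.4562 -0.1137  0.155 ]
barrel_mouth 0.15 [318. 251.] [0.584  0.0504 0.155 ]
pointer_grip 0.58 [385.   9.] [0.4635 0.2113 0.155 ]
[-0.2453  0.9694]
[ 0.2453 -0.9694]
```

View pics/w7.png

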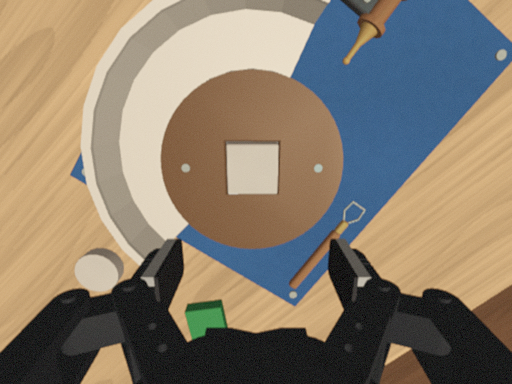

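The bat lies squarely in the recess at (253,168) and the round bat and loop tool are undisturbed. The bobbin is at (378,15). Next I hover over it, aligned with the rod.

arm_command([
  [60,[0.15,0.1,0],[0,0,0.2]],
  [60,[0.3,0.2,0],[0,0,0.45]],
  [60,[0.5,0.35,0],[0,0,0.7]],
  [60,[0.7,0.49,0],[0,0,1.0]],
  [60,[0.7,0.49,0],[0,0,1.0]],
  [60,[0.7,0.49,0],[0,0,1.0]],
])

```text
time_s: 10.85
tcp_pos: [0.4621, 0.2126, 0.2379]
tcp_rot: [-0.001, 0.585, 0.811, -0.002]
force: [-0.1, -0.9, 0.6]
finger_gap: 0.0603
gripper_force: 0.0
```

arm_command([
  [50,[0,0,0],[0,0,0.2]],
  [50,[0,0,0],[0,0,0.2]],
  [50,[0,0,0],[0,0,0.2]],
])

```text
time_s: 11.15
tcp_pos: [0.4634, 0.2106, 0.2392]
tcp_rot: [-0.0, 0.626, 0.78, -0.001]
force: [0.0, -0.0, 0.2]
finger_gap: 0.0499
gripper_force: 0.0
```

```bash
python3 - <<'E'
from seg import *
import json
s=get_state();M=rot(s['tcp_rot']);print(s['time_s'],s['tcp_pos'],s['joint_positions'],np.degrees(np.arctan2(M[1,0],M[0,0])))
json.dump({k:list(map(float,s[k])) for k in('tcp_pos','tcp_rot')},open('s8.json','w'))
im=get_image('wrist');save(im,'w8.png')
for n,z in {'barrel_mouth':.155,'pointer_grip':.155}.items():
    for r in place_of('wrist',n)[:2]: print(n,round(r['p'],2),np.round(r['at']),at_z('wrist',r['at'],z,s))
E
```

```text
11.15 [0.4634 0.2106 0.2392] [ 0.4267  0.2308 -0.157   1.1849 -0.0002  1.7795] 102.49101166092191
barrel_mouth 0.89 [253. 153.] [0.4527 0.2481 0.155 ]
pointer_grip 0.68 [254. 194.] [0.4607 0.2141 0.155 ]
```

View pics/w8.png

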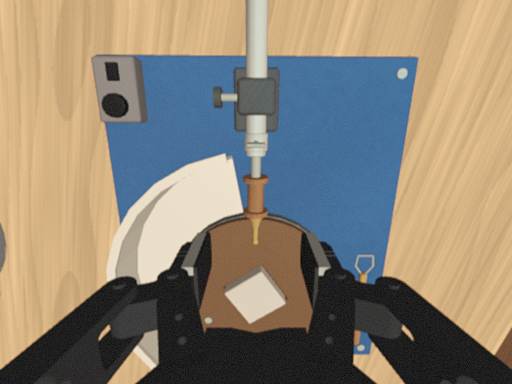

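The rod lies vertically at column 256, with the bobbin at rows 175-218 and the mouth near row 155. I measure the bobbin's ends.

```bash
python3 - <<'E'
from seg import *
import json
s=json.load(open('s8.json'));M=rot(s['tcp_rot'])
im=cv2.imread('pics/w8.png').astype(int)
for r in range(140,226,1):
    if r<226: print(r,im[r,256].tolist(),end=' ')
print()
for r in (179,195,214): print(r,[(c,im[r,c,2]-im[r,c,0]) for c in range(240,273)])
def T(px,z): return M.T@(at_z('wrist',px,z,s)-s['tcp_pos'])
for px in((256,175),(256,217.5),(256,155)):
    print(px,T(px,.155),T(px,.166))
E
```

```text
140 [166, 181, 177] 141 [134, 148, 147] 142 [109, 125, 126] 143 [121, 137, 139] 144 [161, 176, 176] 145 [173, 189, 189] 146 [160, 178, 179] 147 [162, 179, 176] 148 [195, 208, 199] 149 [203, 217, 208] 150 [201, 216, 206] 151 [197, 210, 205] 152 [201, 215, 208] 153 [204, 217, 207] 154 [206, 219, 209] 155 [200, 213, 204] 156 [179, 193, 188] 157 [173, 189, 186] 158 [177, 195, 189] 159 [180, 198, 190] 160 [178, 195, 189] 161 [178, 195, 189] 162 [179, 196, 191] 163 [179, 196, 190] 164 [178, 197, 190] 165 [181, 198, 192] 166 [177, 194, 188] 167 [178, 196, 189] 168 [179, 196, 190] 169 [180, 197, 190] 170 [175, 193, 188] 171 [177, 195, 191] 172 [179, 195, 190] 173 [181, 198, 192] 174 [179, 196, 191] 175 [178, 196, 190] 176 [174, 193, 188] 177 [145, 161, 160] 178 [86, 107, 120] 179 [57, 90, 131] 180 [77, 117, 167] 181 [80, 127, 175] 182 [89, 135, 180] 183 [86, 129, 176] 184 [84, 129, 175] 185 [81, 125, 172] 186 [81, 121, 171] 187 [87, 129, 174] 188 [81, 122, 171] 189 [83, 123, 172] 190 [81, 123, 171] 191 [88, 128, 176] 192 [83, 124, 171] 193 [75, 121, 167] 194 [87, 126, 173] 195 [83, 121, 171]
[... 2166 characters left out ...]
48, np.int64(77)), (249, np.int64(76)), (250, np.int64(78)), (251, np.int64(76)), (252, np.int64(75)), (253, np.int64(77)), (254, np.int64(75)), (255, np.int64(81)), (256, np.int64(82)), (257, np.int64(81)), (258, np.int64(81)), (259, np.int64(85)), (260, np.int64(85)), (261, np.int64(82)), (262, np.int64(87)), (263, np.int64(90)), (264, np.int64(89)), (265, np.int64(96)), (266, np.int64(91)), (267, np.int64(68)), (268, np.int64(21)), (269, np.int64(3)), (270, np.int64(1)), (271, np.int64(-9)), (272, np.int64(-11))]
(256, 175) [0.0206 0.0004 0.0842] [0.0233 0.0004 0.0732]
(256, 217.5) [-0.0177  0.0004  0.0842] [-0.0131  0.0004  0.0732]
(256, 155) [0.0374 0.0004 0.0842] [0.0393 0.0004 0.0732]
```

Centre of the bobbin is 2.5 mm along +x of the tool. I go down astride the waist, stopping before closing, then close.

arm_command([
  [50,[0.013,0,0.1],[0,0,0]],
  [50,[0.013,0,0.25],[0,0,0]],
  [50,[0.013,0,0.4],[0,0,0]],
  [50,[0.013,0,0.51],[0,0,0]],
  [50,[0.013,0,0.51],[0,0,0]],
  [50,[0.013,0,0.51],[0,0,0]],
  [50,[0.013,0,0.51],[0,0,0]],
])

```text
time_s: 12.0
tcp_pos: [0.4644, 0.2146, 0.1396]
tcp_rot: [0.001, 0.626, 0.78, 0.001]
force: [0.1, -0.6, 0.9]
finger_gap: 0.05
gripper_force: 0.0
```

```bash
python3 - <<'E'
from seg import *
s=get_state();M=rot(s['tcp_rot']);print(s['time_s'],s['tcp_pos'],s['force'])
im=get_image('wrist')
save(cv2.resize(im[60:300,140:372],None,fx=2.4,fy=2.4),'w9.png')
E
```

```text
12.0 [0.4644 0.2146 0.1396] [ 0.0696 -0.6191  0.8814]
```

View pics/w9.png

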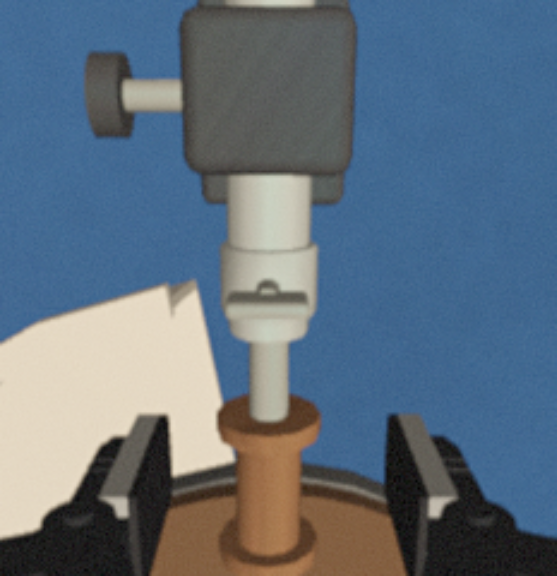

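arm_command([
  [50,[0,0,0.015],[0,0,0]],
  [50,[0,0,0.015],[0,0,0]],
  [50,[0,0,0.015],[0,0,0]],
])

```text
time_s: 12.35
tcp_pos: [0.4633, 0.2142, 0.1354]
tcp_rot: [0.0, 0.626, 0.78, 0.0]
force: [-0.4, 0.2, -0.2]
finger_gap: 0.0501
gripper_force: 0.0
```

arm_command([
  [40,[-0.004,-0.003,0],[0,0,0]],
  [30,[-0.004,-0.003,0],[0,0,0]],
  [20,[-0.004,-0.003,0],[0,0,0]],
  [8,[-0.004,-0.003,0],[0,0,0]],
  [8,[-0.004,-0.003,0],[0,0,0]],
  [8,[-0.004,-0.003,0],[0,0,0]],
  [8,[-0.004,-0.003,0],[0,0,0]],
  [8,[-0.004,-0.003,0],[0,0,0]],
])

```text
time_s: 13.15
tcp_pos: [0.4625, 0.2132, 0.1353]
tcp_rot: [-0.0, 0.626, 0.78, -0.0]
force: [-2.1, -0.1, 4.4]
finger_gap: 0.0124
gripper_force: 58.5
```

```bash
python3 - <<'E'
from seg import *
a=[]
for i in range(6):
    s=get_state();get_image('wrist');a.append(list(s['tcp_pos'])+list(s['force']))
a=np.array(a);print(a,a.mean(0),s['finger_gap'],s['gripper_force'])
E
```

```text
[[ 0.4625  0.2132  0.1353 -2.0515 -0.0756  4.3653]
 [ 0.4625  0.2132  0.1353 -3.3199 -0.2965  4.7656]
 [ 0.4625  0.2132  0.1352 -3.8472 -1.2734  5.8421]
 [ 0.4625  0.2132  0.1352 -3.7539 -0.8939  4.7724]
 [ 0.4624  0.2132  0.1352 -4.1682 -0.8498  5.3289]
 [ 0.4625  0.2132  0.1352 -3.2785 -0.8207  5.0573]] [ 0.4625  0.2132  0.1352 -3.4032 -0.7016  5.0219] 0.012105835667898716 58.554396629333496
```

Grip is on the waist (reads 12 mm, as the bat read 57.6 for 60). I draw it out 80 mm along -x of the tool.

arm_command([
  [8,[-0.04,0,0],[0,0,0]],
  [8,[-0.1,0,0],[0,0,0]],
  [8,[-0.16,0,0],[0,0,0]],
  [8,[-0.22,0,0],[0,0,0]],
  [8,[-0.28,0,0],[0,0,0]],
  [8,[-0.34,0,0],[0,0,0]],
  [8,[-0.38,0,0],[0,0,0]],
  [8,[-0.4,0,0],[0,0,0]],
  [8,[-0.4,0,0],[0,0,0]],
  [8,[-0.4,0,0],[0,0,0]],
  [8,[-0.4,0,0],[0,0,0]],
  [8,[-0.4,0,0],[0,0,0]],
])

```text
time_s: 14.65
tcp_pos: [0.4787, 0.1373, 0.1352]
tcp_rot: [-0.003, 0.626, 0.78, 0.001]
force: [-6.4, 7.1, 6.8]
finger_gap: 0.0123
gripper_force: 58.8
```

```bash
cat > pull.py <<'E'
from seg import *
import sys
for i in range(2):
    s=get_state();im=get_image('wrist')
d=np.array(s['tcp_pos'])-[.4625,.2132,.1352];M=rot(s['tcp_rot'])
print(s['time_s'],s['tcp_pos'],s['force'],s['finger_gap'],'pull,tool mm',M.T@d*1000,'rotx',M[:,0])
save(cv2.resize(im[0:150,190:322],None,fx=4,fy=4),sys.argv[1])
print('mouth px at z.159',proj('wrist',np.r_[np.array([.4625,.2132])+.035*np.array([-.217,.976]),.159],s))
E
python3 pull.py w10.png
```

```text
14.7 [0.4788 0.1373 0.1352] [-5.7388  5.9717  6.0028] 0.011638221113335841 pull,tool mm [-77.5728  -0.5567  -0.4718] rotx [-0.2165  0.9763  0.0055]
mouth px at z.159 [256.8744   0.7037]
```

View pics/w10.png

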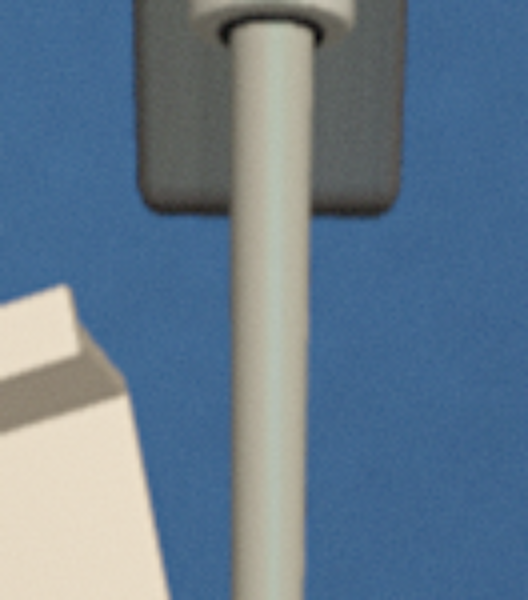

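The mouth is visible at the top of the crop (picture row about 5), and the ring is not out yet. That agrees with 77.6 mm, so 2.4 mm remain.

arm_command([
  [8,[-0.006,-0.003,0],[0,0,0]],
  [8,[-0.012,-0.005,0],[0,0,0]],
  [8,[-0.012,-0.005,0],[0,0,0]],
  [8,[-0.012,-0.005,0],[0,0,0]],
  [8,[-0.012,-0.005,0],[0,0,0]],
  [8,[-0.012,-0.005,0],[0,0,0]],
])

```text
time_s: 15.35
tcp_pos: [0.4792, 0.1352, 0.1353]
tcp_rot: [-0.002, 0.626, 0.78, 0.002]
force: [-3.0, 6.1, 3.1]
finger_gap: 0.0121
gripper_force: 58.5
```

```bash
python3 pull.py w11.png; python3 -c "
import cv2;a=cv2.imread('pics/w11.png');print(a.shape);print([a[r*4+2,66*4+4].tolist() for r in range(0,16)])"
```

```text
15.4 [0.4792 0.1351 0.1353] [-3.8439  6.2807  4.43  ] 0.012028516774710094 pull,tool mm [-79.8185  -0.6202  -0.5107] rotx [-0.2167  0.9762  0.0057]
mouth px at z.159 [257.1954  -6.4131]
(600, 528, 3)
[[166, 184, 182], [168, 184, 184], [165, 182, 182], [169, 185, 184], [168, 185, 183], [167, 184, 182], [167, 183, 181], [168, 184, 182], [168, 184, 183], [168, 184, 184], [169, 185, 184], [167, 184, 183], [169, 186, 184], [168, 185, 184], [169, 185, 183], [169, 184, 183]]
```

```bash
python3 - <<'E'
from seg import *
s=get_state();im=get_image('wrist');M=rot(s['tcp_rot']);t=np.array(s['tcp_pos'])
for x in(.015,.017,.019): print(x,proj('wrist',t+M@np.array([x,0,-.0308]),s))
d=im[:,:,0].astype(int)-im[:,:,2]
c=255;print([(r,int(d[r,c]),int(im[r,c,0])) for r in range(190,240,1)])
print(s['time_s'],s['tcp_pos'],s['joint_velocities'])
E
```

```text
0.015 [255.4293 249.0684]
0.017 [255.4301 245.0332]
0.019 [255.431  240.9587]
[(190, 20, 179), (191, 22, 180), (192, 23, 184), (193, 22, 182), (194, 23, 185), (195, 21, 184), (196, 22, 181), (197, 22, 185), (198, 23, 179), (199, 23, 182), (200, 20, 181), (201, 20, 180), (202, 21, 182), (203, 21, 182), (204, 20, 180), (205, 22, 180), (206, 20, 181), (207, 21, 179), (208, 21, 181), (209, 21, 182), (210, 23, 184), (211, 19, 179), (212, 23, 183), (213, 22, 181), (214, 20, 180), (215, 21, 184), (216, 22, 183), (217, 19, 182), (218, 21, 180), (219, 20, 183), (220, 22, 182), (221, 19, 183), (222, 22, 181), (223, 20, 182), (224, 21, 184), (225, 21, 181), (226, 20, 179), (227, 21, 181), (228, 20, 181), (229, 19, 182), (230, 22, 183), (231, 21, 182), (232, 22, 182), (233, 21, 181), (234, 20, 182), (235, 21, 185), (236, 21, 179), (237, 25, 146), (238, 37, 93), (239, 44, 85)]
15.45 [0.4792 0.1352 0.1353] [ 0.0003 -0.0003  0.0001  0.0004 -0.0023  0.0012]
```

```bash
python3 -c "
from bench import *
print(job_done())"
```

```text
the job is handed in; nothing more can be done
None
```

The square bat lies flat in the recess and is released. The pointer is drawn out 79.8 mm by the arm's position reading and held there; I never saw the scored ring itself, as the barrel's mouth left the camera view. I also viewed 12 pictures, two over your limit of 10.

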